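Clear the way, then swing the bay bar shut and snap it into its hook

ROBOT

A 6-joint arm with a two-finger parallel gripper is mounted at the origin on the work surface. World frame = base frame: x ahead of the robot, y to its left, z up, the work surface at z = 0. Lengths are in m, angles in rad, forces in N, time in s.
With the tool pointing down it reaches from about 0.425 to 0.925 m from the base axis. Payload 12.5 kg.
Tool frame: the origin (TCP) lies at the very end of the fingers, on their centre line; the grasp point (between the pads) lies 19 mm behind it; y points along the fingers, z is the direction in which the jaws open and shut, and the axes are right-handed (so a half turn about y gives the same grasp; the last joint's range is limited). The gripper opens to 85 mm and grips with 20 to 120 N. Pads are 22 mm wide; open, the fingers measure 114 mm over their backs; the gripper's body (76 mm by 85 mm) begins 54 mm behind the grasp point. The pads swing forward as they close: fully open they stand 13 mm farther back than shut.
Start: joints at [1.109, 0.491, 1.559, -0, 1.092, -0.106], TCP at [0.218, 0.586, 0.197] pointing down, gripper open.
Joint ranges: [-3.1, 3.1], [-0.84, 2.19], [0.05, 2.79], [-1.13, 4.28], [0.06, 2.93], [-2.69, 2.69]. Speed limits (rad/s): [2.22, 2.22, 2.79, 3.14, 3.14, 3.14].

INTERFACE

Orientations are given as a 3x3 rotation matrix whose columns are the frame's x, y, z axes.
In Python, from plant import reach, servo_line, movej, gripper_to, dwell, inverse_kinematics, capture, calibration, Unreachable, finish_job, current_time_s, current_joint_positions, current_joint_velocities, current_effort, current_eef_pos, current_tool_rot, current_wrist_force, current_torque, current_gripper_width gives the robot as it stands. The module is installed in compiled form; this text tells all that it offers. Calls block until the motion is done:
- reach(position, orientation): joint-space move of the TCP to a pose.
- servo_line(position, attitude=None, vel=0.15, force_limit=None): straight line of the TCP; attitude=None keeps the orientation; vel is the mean speed in m/s. With force_limit (N) it stops when the force on the tool has changed by that much, and returns True; else False.
- movej(angles): joint-space move.
- gripper_to(opening, squeeze=None): finger opening in m; squeeze is the grip in N (None keeps the last); returns when the fingers have stopped.
- dwell(seconds).
- inverse_kinematics(position, orientation): joint angles nearest the present ones, or None.
- capture(name): name is "scene" or "top"; returns the picture (400x640x3 uint8, red, green, blue); there is no depth.
- calibration(name): a dict with "vertical_fov" (degrees; the focal length in pixels is half the picture's height over the tangent of half this angle, whatever the lens; pixels are square), "cx", "cy" (the principal point, pixels), "camera_from_world" (4x4, takes a point from world to camera coordinates). Camera axes: x right, y down, z forward; pixel columns grow to the right and rows downward; lengths in m; the calibration is good to about 2 mm. A picture is of the moment at which its call begins. calibration takes no time and is no camera call.
A pose or a line that the arm cannot do raises Unreachable and nothing moves.
- finish_job(): hands the job in, once; it reports no verdict.
Readings, each from a call of its own:
- current_time_s(): time.
- current_joint_positions(): joint angles.
- current_joint_velocities(): joint speeds.
- current_effort(): joint torques, N m.
- current_eef_pos(): TCP position.
- current_tool_rot(): TCP orientation.
- current_wrist_force(): force on the tool from outside, world axes, zero at the start.
- current_torque(): the same for the moment, N m.
- current_gripper_width(): finger opening in m.
Only numpy, scipy, OpenCV 4.12 (cv2) and the standard library are available. Lean on these libraries where they do the work, as an engineer would, in place of code of your own. Each camera call takes 0.05 s, during which the arm holds its last target.

TASK

Lock up the pan bay so that the pans cannot slide out: first take the white mug and the steel beaker out of the yellow bar's way and stand both upright on the floor of the grey crate, beside the blue bowl. Then swing the bar round about its pinned end, best by pushing near its free end, across the front of the two steel pans, until the steel eye at its tip has gone in past the red sprung gate of the brass snap hook and the gate has snapped shut behind it. Leave the bowl, pans, bottle and tin where they are.

Things in the scene. Friction and masses are not known exactly. Their poses are not given: they have to be found in the camera images.
- bay: Fixed pan bay. Origin: on the counter, at the axis of the bar's pivot pin (12 mm thick, 26 mm round head, top 55 mm up). +x runs from the pin along the line of the shut bar to the snap hook; +y is the open side, towards the robot, from which the bar comes; -y is the bay: kerbs 25 mm high and two pans whose rims start about 50 mm behind the shut line.
- hook_home (a point): Where the eye belongs inside the hook: bay x 245, y -14, 24 mm up; bay axes. The brass hook is a level fixed U of 10 mm bar, open to +y: legs centred at bay x 229 (nose) and 277, inside of its back at y -30. The eye must be pushed to bay y -7 or beyond (back stops it at -25) for the gate to shut behind it; it may then lie anywhere between gate and back.
- hook_mouth (a point): Middle of the shut gate, which bridges the hook's mouth: bay x 253, y 30, 24 mm up; bay axes. Gate: bay x 235 to 271 (its hinge), 6 mm thick, 14 mm high. Beyond the hook stands a fixed black block, bay x 282 to 316, y -37 to 37, 52 mm high.
- gate (a joint): Red sprung gate of the hook, rad: 0 shut, grows as it is pressed inward (to bay -y), limit 1.45. Pressing it takes about 3 to 5 N at the eye; it springs shut by itself.
- bar: Yellow bar on edge on the counter, captive on the pin (1.5 mm play), 0.35 to 0.7 kg. Origin: hole axis at the underside; +x along the bar to its free end. 34 mm square at the pin, then 14 mm thick (y), 45 mm high, to x 200. Shut, it lies along bay +x; it starts 77 to 92 degrees open towards bay +y. Push the side away from the mug and beaker, turning it clockwise seen from above.
- eye (a point): Centre of the upright 10 mm rod of the steel eye at the bar's tip: bar x 245, 24 mm up; bar axes. The eye is an upright loop of 10 mm rod, 45 mm high, with a window (bar x 200 to 240, 24 mm high) for the hook's nose.
- mug_center (a point): White mug, straight-sided, 62 mm outside diameter, 90 mm high, wall 4 mm, open top; this point is on its axis half-way up (45 mm). Its handle sticks out towards the mug's +y to 68 mm from the axis, 10 mm thick. 0.22 kg before variation. It starts standing in the bar's swing.
- beaker_center (a point): Plain steel beaker, straight-sided, 60 mm outside diameter, 110 mm high, wall 3 mm, open top; this point is on its axis half-way up (55 mm). 0.2 kg before variation. It starts standing in the bar's swing.
- crate: Grey open crate, fixed, left or right of the bay: 340 mm (x) by 220 mm (y) outside, 60 mm high, walls and floor 5 mm with an 8 mm lip outside. Origin: centre of its underside.
- bowl: Blue bowl standing in the crate, 94 mm across, 45 mm high; origin: centre of its underside. Leave it.
- spray: White bottle with a blue cap, 62 mm across, 170 mm high, near the pinned end; origin: centre of its underside. Leave it.
- tin: Green tin, 58 mm across, 95 mm high, near the hook; origin: centre of its underside. Leave it.
- pan0_front (a point): Steel pan, 108 mm (x) by 176 mm (y) over the rim, 65 mm high, in the bay near the pin; this point: middle of its rim on the bar side. Leave it.
- pan1_front (a point): A second such pan, same point, in the bay near the hook. Leave it.
- basket: Blue cutlery basket, fixed, on the other side from the crate: 300 mm (x) by 200 mm (y), 92 mm high; origin: centre of its underside.
Mind the look-alikes: they are no part of the job. Leave any orange look-alike of the part that bears beaker_center alone.

How it is judged:
On the way, in this order (a step that is already met when the one before it is completed fails the run):
1. the mug and the beaker stand upright on the floor of the grey crate, released (x of mug_center in the frame of crate between -0.165 and 0.165 m and y of mug_center in the frame of crate between -0.105 and 0.105 m and z of mug_center in the frame of crate between 0.04 and 0.058 m and angle between each of mug_center, beaker_center's own z axis and vertical below 0.15 rad and x of beaker_center in the frame of crate between -0.165 and 0.165 m and y of beaker_center in the frame of crate between -0.105 and 0.105 m and z of beaker_center in the frame of crate between 0.05 and 0.068 m and contact force between each of mug, beaker and the fingers below 0.3 N), for 0.2 s.
2. the bar swings in and its eye presses the hook's gate inward (value of joint gate above 0.6 rad and y of eye in the frame of bay below 0.03 m).
3. the eye is inside the hook and the gate has snapped shut behind it (y of eye in the frame of bay between -0.035 and 0.024 m and x of eye in the frame of bay between 0.232 and 0.265 m and value of joint gate below 0.12 rad), for 0.2 s.
At the end, for the whole second after the job is handed in: The upright rod of the bar's eye is inside the hook behind the gate, the gate is shut (within 0.12 rad), the mug and the beaker stand upright (within 0.15 rad) on the floor of the grey crate, wholly released, and all is at rest (all of step 1 and all of step 3 and linear speed of each of bar, mug, beaker below 0.02 m/s); the robot touches nothing.
It fails at once if the bowl, a pan, the bottle or the tin is moved by more than 30 mm (distance of any of bowl, pan0_front, pan1_front, spray, tin from where it was at the start of the episode above 0.03 m).
It fails at once if the mug or the beaker is tipped over (angle between any of mug_center, beaker_center's own z axis and vertical above 0.6 rad).
It also fails if it takes over 69 s, if anything falls off the work surface, if the arm or the gripper's body presses on something with over 40 N, if the wrist force passes 120 N, or if a joint passes its speed limit or range.

## Working session

There is one attempt and no reset: what is moved stays moved. The work goes in short steps, each a Python script; the robot and the scene stay as the last script left them, time stands still between calls to the robot, and variables do not carry over. Pictures are saved under pics/ and viewed, and the job is handed in when it is done.

```bash
mkdir -p pics; ls; python3 - <<'E'
from plant import *
import cv2
for n in("scene","top"):
    im=capture(n); cv2.imwrite(f"pics/{n}0.png",im[:,:,::-1]); c=calibration(n); print(n,c)
print(current_time_s(),current_eef_pos(),current_tool_rot())
E
```

```text
pics
scene {'vertical_fov': 44.98010878940333, 'cx': 317.38306074079287, 'cy': 197.7070852665555, 'camera_from_world': array([[-0.76687138,  0.64171641,  0.01040832,  0.38400934],
       [ 0.50171872,  0.60952533, -0.6138055 , -0.22704155],
       [-0.4002332 , -0.46548782, -0.78938867,  1.7248941 ],
       [ 0.        ,  0.        ,  0.        ,  1.        ]])}
top {'vertical_fov': 49.990320038925375, 'cx': 315.01828710903976, 'cy': 201.57401525135865, 'camera_from_world': array([[-3.16391964e-04, -9.99854193e-01,  1.70731771e-02,
         6.40525337e-03],
       [-9.80190292e-01, -3.07139706e-03, -1.98034234e-01,
         5.53601210e-01],
       [ 1.98057798e-01, -1.67976189e-02, -9.80046401e-01,
         1.16141920e+00],
       [ 0.00000000e+00,  0.00000000e+00,  0.00000000e+00,
         1.00000000e+00]])}
0.1 [0.21758044 0.58564092 0.19617931] [[ 9.37362025e-01 -4.85059058e-04  3.48356426e-01]
 [-3.48356740e-01 -9.37080437e-04  9.37361565e-01]
 [-1.28237725e-04 -9.99999443e-01 -1.04735721e-03]]
```

View pics/top0.png

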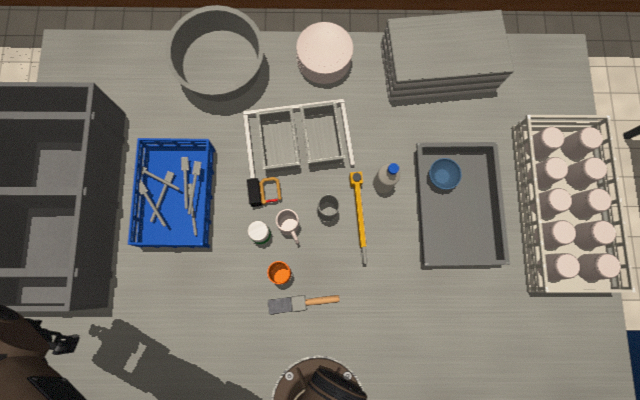

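View pics/scene0.png

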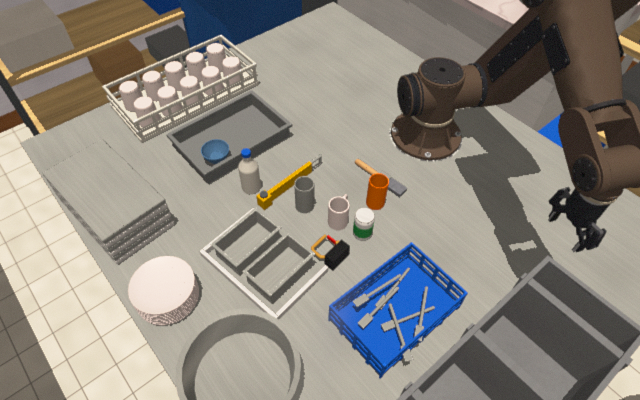

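The top view shows the pin at (356,178), bar down to (365,262), hook (271,190), mug (288,222), beaker (328,208), crate on the right with bowl (445,175), tin (259,231) and the orange look-alike (279,273). I'll zoom in for measurement.

```bash
python3 - <<'E'
import cv2
a=cv2.imread("pics/top0.png")
cv2.imwrite("pics/topz.png",cv2.resize(a[155:305,240:380],None,fx=4,fy=4,interpolation=cv2.INTER_CUBIC))
cv2.imwrite("pics/topc.png",cv2.resize(a[130:280,370:520],None,fx=4,fy=4,interpolation=cv2.INTER_CUBIC))
b=cv2.imread("pics/scene0.png")
cv2.imwrite("pics/scz.png",cv2.resize(b[140:280,230:410],None,fx=4,fy=4,interpolation=cv2.INTER_CUBIC))
E
```

```text
(no output)
```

View pics/topz.png

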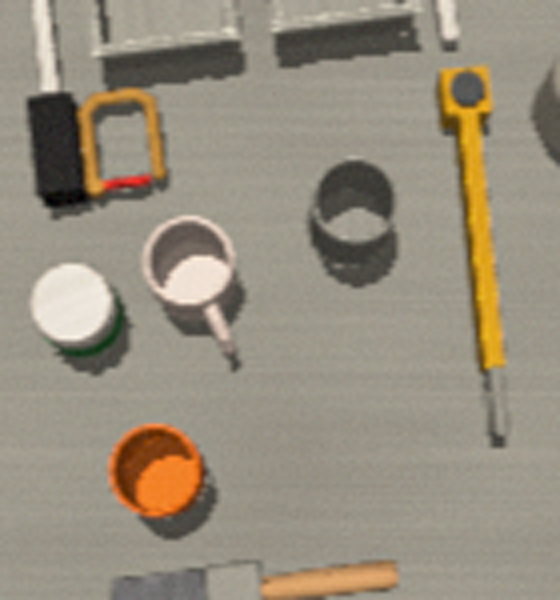

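View pics/scz.png

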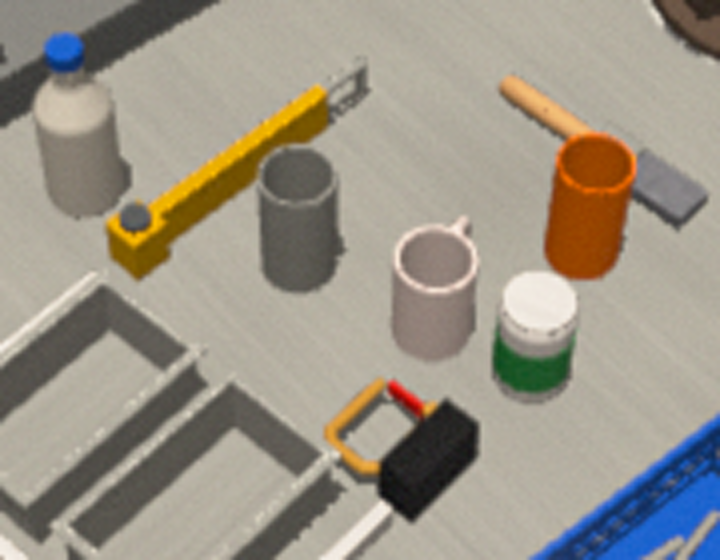

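View pics/topc.png

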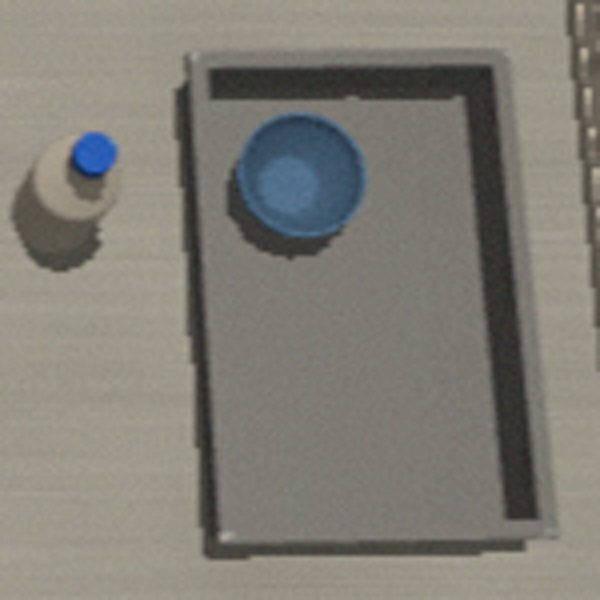

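```bash
cat > h.py <<'E'
import numpy as np, cv2
from plant import *
def ray(n,uv):
    c=calibration(n); T=c["camera_from_world"]; f=200/np.tan(np.radians(c["vertical_fov"])/2)
    d=np.array([(uv[0]-c["cx"])/f,(uv[1]-c["cy"])/f,1.]); R=T[:3,:3]
    return -R.T@T[:3,3], R.T@d
def pz(n,uv,z):
    o,d=ray(n,uv); return o+d*(z-o[2])/d[2]
def proj(n,p):
    c=calibration(n); T=c["camera_from_world"]; f=200/np.tan(np.radians(c["vertical_fov"])/2)
    q=T[:3,:3]@np.array(p)+T[:3,3]; return np.array([f*q[0]/q[2]+c["cx"],f*q[1]/q[2]+c["cy"]])
def cross(u1,u2):
    o1,d1=ray("top",u1);o2,d2=ray("scene",u2)
    t=np.linalg.lstsq(np.c_[d1,-d2],o2-o1,rcond=None)[0]
    a=o1+d1*t[0];b=o2+d2*t[1]; return (a+b)/2,np.linalg.norm(a-b)
E
python3 - <<'E'
from h import *
np.set_printoptions(precision=4,suppress=True)
zz=lambda u,o:(np.array(u)+.5)/4-.5+np.array(o)
A=(240,155);S=(230,140);C=(370,130)
for n,t,s,z in [("pin",(467,88),(135,216),.055),("mug",(189,261),(434,258),.09),("beaker",(354,200),(298,175),.11),
  ("tin",(73,303),(539,301),.095),("gate",(127,183),(406,397),.024),("barEnd",(494,365),(325,90),.045),("eyetip",(498,440),(362,65),.045),("handletip",(233,362),(463,224),.06)]:
    print(n,"top",pz("top",zz(t,A),z),"scene",pz("scene",zz(s,S),z),"cross",*cross(zz(t,A),zz(s,S)))
for t in [(190,55),(505,52),(555,535),(212,540)]: print("crate",pz("top",zz(t,C),.06))
print("bowl",pz("top",zz((302,175),C),.045)); print("spray",pz("top",zz((94,153),C),.17))
for p in [(28,95),(75,92),(88,190),(44,203)]: print("block",pz("top",zz(p,A),.052))
# colour checks
im=cv2.imread("pics/top0.png"); hsv=cv2.cvtColor(im,cv2.COLOR_BGR2HSV)
m=cv2.inRange(hsv,(18,150,100),(35,255,255)); m[:,:340]=0;m[:,380:]=0
ys,xs=np.nonzero(m); print("yellow",xs.min(),xs.max(),ys.min(),ys.max()); print(cv2.fitLine(np.c_[xs,ys][ys>190].astype(np.float32),2,0,.01,.01).ravel())
E
```

```text
pin top [ 0.6272 -0.1118  0.055 ] scene [ 0.6267 -0.1085  0.055 ] cross [ 0.6267 -0.1109  0.0533] 0.002795429754103425
mug top [0.4954 0.0845 0.09  ] scene [0.4951 0.0865 0.09  ] cross [0.495  0.0852 0.089 ] 0.001685814586962413
beaker top [ 0.5342 -0.0273  0.11  ] scene [ 0.5326 -0.0251  0.11  ] cross [ 0.5334 -0.0263  0.1099] 0.0026877693182812018
tin top [0.4658 0.1621 0.095 ] scene [0.4652 0.1661 0.095 ] cross [0.465  0.1637 0.0927] 0.0034323988348848376
gate top [0.5631 0.1335 0.024 ] scene [0.5604 0.1338 0.024 ] cross [0.562  0.1341 0.0262] 0.0019427869151892657
barEnd top [ 0.4292 -0.128   0.045 ] scene [ 0.4259 -0.1233  0.045 ] cross [ 0.4274 -0.1259  0.0448] 0.005711399243697138
eyetip top [ 0.377  -0.1297  0.045 ] scene [ 0.3847 -0.1253  0.045 ] cross [ 0.3781 -0.1316  0.0349] 0.001666834453972948
handletip top [0.4296 0.0547 0.06  ] scene [0.4404 0.06   0.06  ] cross [0.4319 0.0539 0.0467] 0.003063233888823699
crate [ 0.7268 -0.2907  0.06  ]
crate [ 0.7304 -0.5224  0.06  ]
crate [ 0.3799 -0.5276  0.06  ]
crate [ 0.3763 -0.2892  0.06  ]
bowl [ 0.6407 -0.3723  0.045 ]
spray [ 0.6209 -0.195   0.17  ]
block [0.6215 0.2032 0.052 ]
block [0.6239 0.1697 0.052 ]
block [0.5522 0.1586 0.052 ]
block [0.5427 0.1895 0.052 ]
yellow 350 365 172 247
[  0.1011   0.9949 359.8237 219.0769]
```

```bash
cat >> h.py <<'E'
def R(deg):
    c,s=np.cos(np.radians(deg)),np.sin(np.radians(deg))
    return np.array([[s,0,c],[-c,0,s],[0,-1,0]],float)
def st(l=""): print(l,round(current_time_s(),2),np.round(current_eef_pos(),4),round(float(current_gripper_width()),4),np.round(current_wrist_force(),1))
E
python3 - <<'E'
from h import *
for p,t in [((.495,.0852,.2),65),((.495,.0852,.053),65),((.455,-.455,.2),-25),((.455,-.455,.06),-25),((.5335,-.0263,.072),-35),((.525,-.355,.08),-35)]:
    print(p,t,inverse_kinematics(p,R(t)))
reach((.495,.0852,.2),R(65)); st("above")
servo_line((.495,.0852,.053),vel=.15,force_limit=8); st("down")
gripper_to(0.03,35); st("grip")
servo_line((.495,.0852,.2),vel=.12); st("up")
for n in("scene","top"): cv2.imwrite(f"pics/{n}1.png",capture(n)[:,:,::-1])
E
```

```text
(0.495, 0.0852, 0.2) 65 [ 3.88696775e-02  3.13436515e-01  1.84935478e+00 -4.44089210e-16
  9.78801355e-01 -1.09559434e+00]
(0.495, 0.0852, 0.053) 65 [ 3.88696775e-02  5.28754510e-01  1.99785532e+00 -4.44089210e-16
  6.14982826e-01 -1.09559434e+00]
(0.455, -0.455, 0.2) -25 [-8.87991971e-01  5.14611869e-01  1.50652549e+00 -4.44089210e-16
  1.12045530e+00 -4.51659658e-01]
(0.455, -0.455, 0.06) -25 [-8.87991971e-01  6.68703396e-01  1.63613115e+00 -4.44089210e-16
  8.36758108e-01 -4.51659658e-01]
(0.5335, -0.0263, 0.072) -35 [-1.72946443e-01  5.30274676e-01  1.90700814e+00 -4.44089210e-16
  7.04309841e-01  4.37918795e-01]
(0.525, -0.355, 0.08) -35 [-6.98738168e-01  6.31795439e-01  1.64843687e+00 -4.44089210e-16
  8.61360349e-01 -8.78729296e-02]
above 2.16 [0.495  0.0859 0.2   ] 0.0852 [-0.4  0.   0.4]
down 3.29 [0.4954 0.0853 0.0536] 0.0851 [ 0.4 -0.1 -0.1]
grip 3.87 [0.495  0.0832 0.0557] 0.0304 [-11.4 -20.6  42.2]
up 5.24 [0.4947 0.0852 0.1994] 0.0299 [ 0.1 -0.2  0.9]
```

```bash
python3 - <<'E'
import cv2
a=cv2.imread("pics/top1.png");b=cv2.imread("pics/scene1.png")
A=cv2.resize(a[155:305,220:370],(400,400));B=cv2.resize(b[130:270,270:410],(400,400))
cv2.imwrite("pics/v1.png",cv2.hconcat([A,B]))
E
```

```text
(no output)
```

View pics/v1.png

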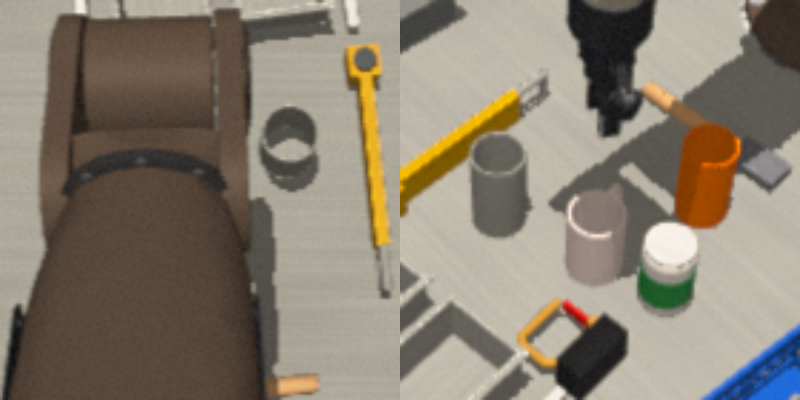

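The mug is still standing and the jaws closed to 30 mm without it. Before retrying I'll check where the fingertip really is and where the mug is now.

```bash
python3 - <<'E'
from h import *
print("tcp proj scene",proj("scene",current_eef_pos()), np.round(current_tool_rot(),3))
for z in(0,.09): print("mug c",z,proj("scene",(.495,.0852,z)))
b=cv2.imread("pics/scene1.png")
cv2.imwrite("pics/v2.png",cv2.resize(b[130:250,280:400],(600,600),interpolation=cv2.INTER_CUBIC))
E
```

```text
tcp proj scene [339.65650007 179.81015492] [[ 0.906 -0.001  0.423]
 [-0.423 -0.     0.906]
 [-0.001 -1.    -0.   ]]
mug c 0 [336.57550025 221.49881972]
mug c 0.09 [337.85795498 203.84702183]
```

View pics/v2.png

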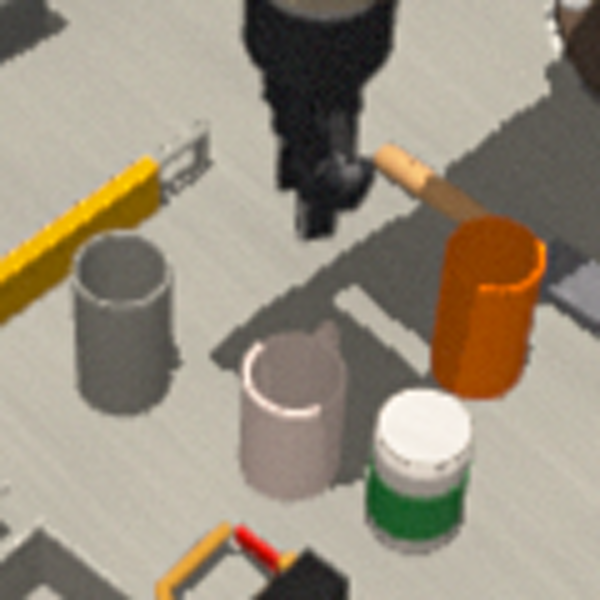

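```bash
python3 - <<'E'
from h import *
np.set_printoptions(precision=4,suppress=True)
print("mug rim now",pz("scene",(280+294/5-.4,130+375/5-.4),.09))
# calibrate with the earlier picture same region
b=cv2.imread("pics/scene0.png")
c=cv2.imread("pics/scene1.png")
cv2.imwrite("pics/v3.png",cv2.hconcat([cv2.resize(x[180:240,310:370],(400,400),interpolation=cv2.INTER_CUBIC) for x in(b,c)]))
gripper_to(0.085); st("open")
E
```

```text
mug rim now [0.4956 0.0883 0.09  ]
open 5.92 [0.495  0.0852 0.2   ] 0.0849 [0.4 0.5 0.6]
```

View pics/v3.png

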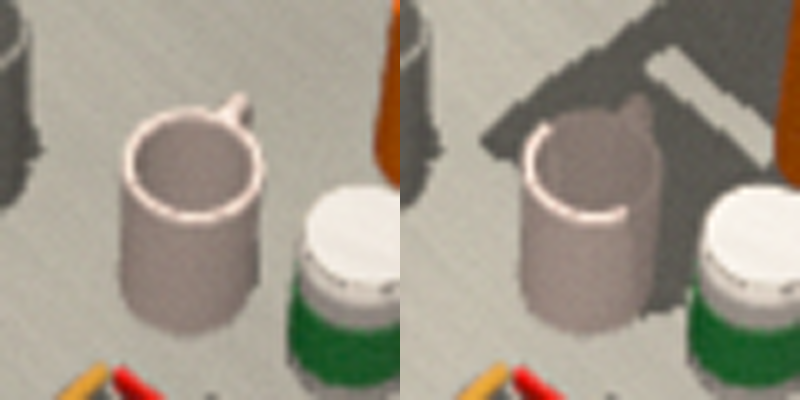

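The mug hasn't moved: the open pads sit higher, so the first grip was only at the rim. I'll retry about 18 mm lower.

```bash
python3 - <<'E'
from h import *
p=(.495,.0858)
servo_line((*p,.035),vel=.15,force_limit=8); st("down")
gripper_to(0.06,25); st("grip")
for n in("scene",): cv2.imwrite(f"pics/{n}2.png",cv2.resize(capture(n)[130:250,280:400,::-1],(600,600),interpolation=cv2.INTER_CUBIC))
E
```

```text
down 7.17 [0.4953 0.0858 0.0356] 0.0851 [ 0.2 -0.7  1. ]
grip 7.53 [0.4954 0.0859 0.036 ] 0.0617 [-1.5 -0.5  7.4]
```

View pics/scene2.png

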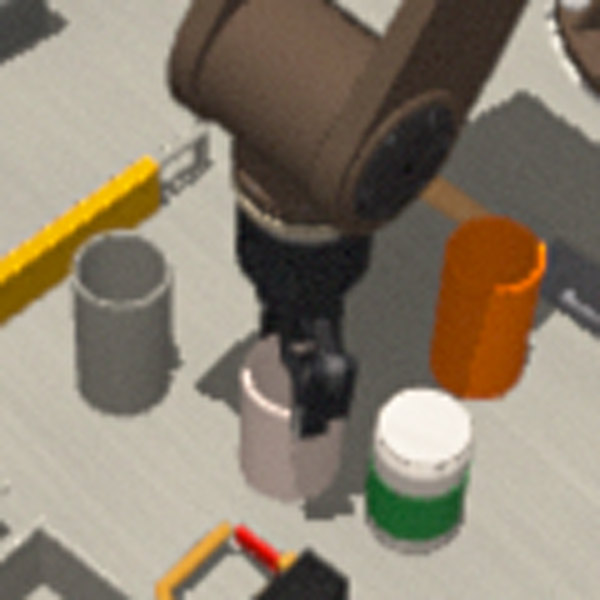

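```bash
python3 - <<'E'
from h import *
p=(.495,.0858)
gripper_to(0.05,35); st("grip")
if current_gripper_width()>.056:
    servo_line((*p,.17),vel=.12); st("up")
    if current_gripper_width()>.056:
        servo_line((.455,-.455,.17),attitude=R(-25),vel=.2); st("over")
        for n in("scene","top"): cv2.imwrite(f"pics/{n}3.png",capture(n)[:,:,::-1])
E
python3 -c "
import cv2
a=cv2.imread('pics/top3.png');b=cv2.imread('pics/scene3.png')
cv2.imwrite('pics/v4.png',cv2.vconcat([cv2.resize(a[130:280,370:530],(480,300)),cv2.resize(b[60:260,100:340],(480,300))]))"
```

```text
grip 7.8 [0.4954 0.0859 0.0361] 0.0614 [-1.7  0.3  9.7]
up 9.07 [0.4947 0.0858 0.1694] 0.0612 [ 0.3 -0.  -1.9]
over 11.93 [ 0.4552 -0.4546  0.1701] 0.0612 [-0.   0.1 -1.7]
```

View pics/v4.png

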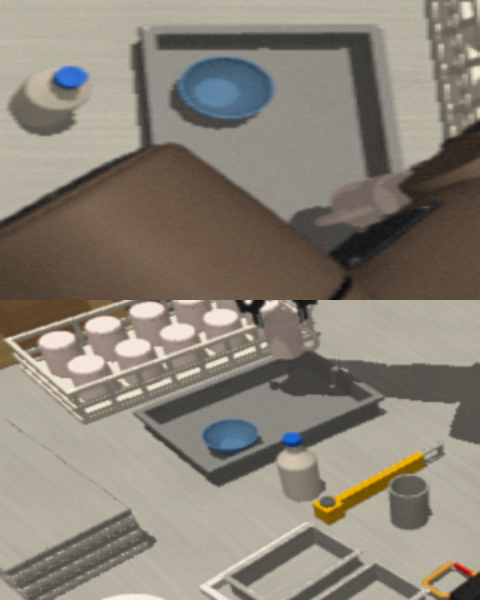

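The mug hangs upright over the near end of the crate, handle towards the bowl side. I'll lower it, release it, and fetch the beaker.

```bash
python3 - <<'E'
from h import *
servo_line((.462,-.455,.06),vel=.15); st("low")
print(servo_line((.462,-.455,.035),vel=.04,force_limit=4)); st("touch")
gripper_to(.085); st("open")
servo_line((.462,-.455,.2),vel=.2); st("up")
for n in("scene","top"): cv2.imwrite(f"pics/{n}4.png",capture(n)[:,:,::-1])
E
python3 -c "
import cv2
a=cv2.imread('pics/top4.png');b=cv2.imread('pics/scene4.png')
cv2.imwrite('pics/v5.png',cv2.vconcat([cv2.resize(a[130:280,370:530],(480,300)),cv2.resize(b[60:260,100:340],(480,300))]))"
```

```text
low 12.92 [ 0.4623 -0.4554  0.0608] 0.0615 [-0.1 -0.7 -1. ]
True
touch 13.42 [ 0.4621 -0.4551  0.0407] 0.0614 [-0.2 -0.4  2.1]
open 13.78 [ 0.4617 -0.4547  0.0405] 0.0851 [ 0.1 -0.3  0.3]
up 14.73 [ 0.4617 -0.4546  0.1989] 0.0848 [-0.1 -0.4  0.2]
```

View pics/v5.png

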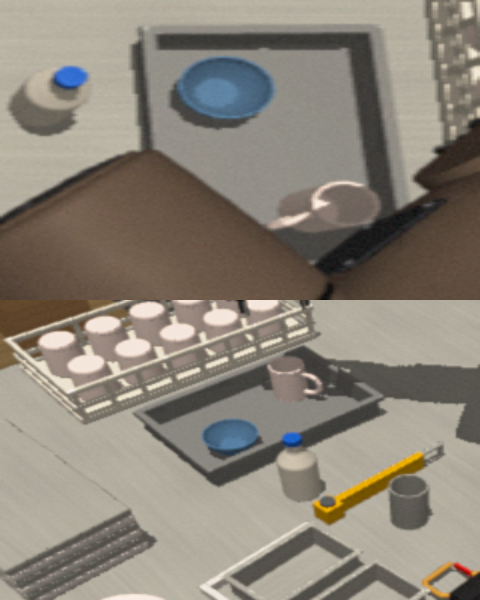

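```bash
python3 - <<'E'
from h import *
p=(.5335,-.0263)
servo_line((*p,.2),attitude=R(-35),vel=.25); st("above")
servo_line((*p,.055),vel=.15,force_limit=8); st("down")
gripper_to(0.05,30); st("grip")
if current_gripper_width()>.056:
    servo_line((*p,.21),vel=.12); st("up")
    if current_gripper_width()>.056:
        servo_line((.49,-.20,.21),vel=.2)
        servo_line((.53,-.355,.21),vel=.2); st("over")
for n in("scene","top"): cv2.imwrite(f"pics/{n}5.png",capture(n)[:,:,::-1])
E
python3 -c "
import cv2
a=cv2.imread('pics/top5.png');b=cv2.imread('pics/scene5.png')
cv2.imwrite('pics/v6.png',cv2.vconcat([cv2.resize(a[130:280,370:530],(480,300)),cv2.resize(b[60:260,100:340],(480,300))]))"
```

```text
above 16.73 [ 0.5334 -0.0269  0.2   ] 0.0852 [ 0.  -0.5  0.1]
down 17.84 [ 0.5339 -0.0264  0.0556] 0.085 [-0.4 -0.7  0.2]
grip 18.22 [ 0.534  -0.0264  0.056 ] 0.0594 [-1.5 -1.   7.5]
up 19.66 [ 0.5332 -0.0263  0.2094] 0.0587 [ 0.1  0.6 -2.4]
over 21.65 [ 0.5298 -0.3541  0.2099] 0.0593 [ 0.9 -0.4 -2.2]
```

View pics/v6.png

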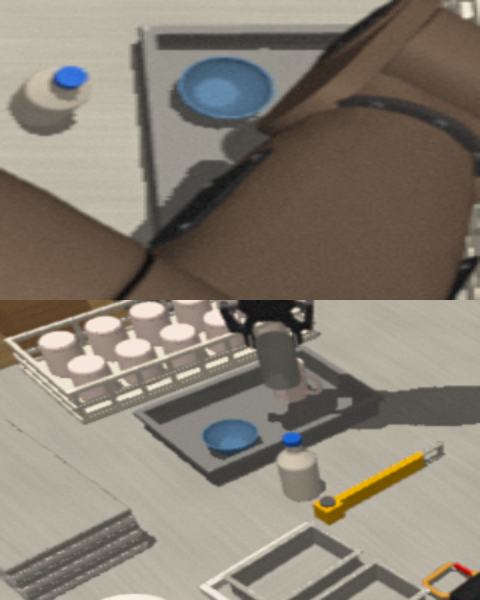

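```bash
python3 - <<'E'
from h import *
servo_line((.53,-.355,.085),vel=.15); st("low")
print(servo_line((.53,-.355,.055),vel=.04,force_limit=4)); st("touch")
gripper_to(.085); st("open")
servo_line((.53,-.355,.24),vel=.2); st("up")
for n in("scene","top"): cv2.imwrite(f"pics/{n}6.png",capture(n)[:,:,::-1])
E
python3 -c "
import cv2
a=cv2.imread('pics/top6.png');b=cv2.imread('pics/scene6.png')
cv2.imwrite('pics/v7.png',cv2.vconcat([cv2.resize(a[130:280,370:530],(480,300)),cv2.resize(b[60:260,100:340],(480,300))]))"
```

```text
low 22.73 [ 0.5304 -0.3553  0.0859] 0.0589 [ 0.2  0.1 -2.3]
True
touch 23.32 [ 0.5298 -0.3549  0.0607] 0.0585 [-0.1 -0.5  1.6]
open 23.71 [ 0.5295 -0.3546  0.0606] 0.085 [ 0.1 -0.5 -0.3]
up 24.76 [ 0.5296 -0.3547  0.2389] 0.0851 [ 1.  -0.3  0.3]
```

View pics/v7.png

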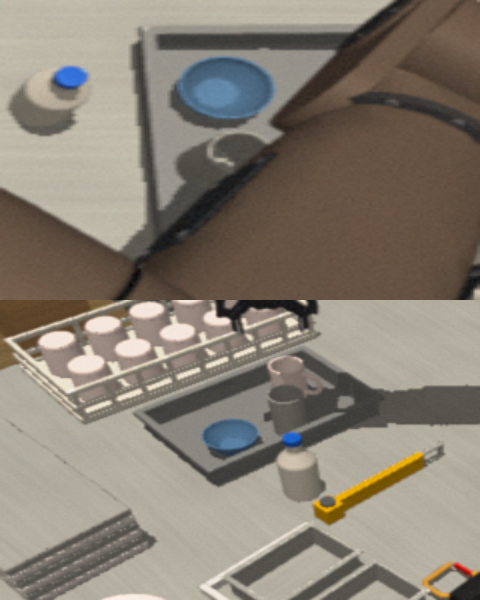

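Both containers stand in the crate, clear of each other. Next I'll close the jaws, come down behind the bar, find contact and swing it most of the way.

```bash
cat >> h.py <<'E'
PIN=np.array([.627,-.110]); BAY=98.1
def tool(rel,r,d):
    f=np.radians(BAY+rel); x=np.array([np.cos(f),np.sin(f)]); y=np.array([-x[1],x[0]])
    return PIN+r*x+d*y
def pose(rel,r,d,z): return np.r_[tool(rel,r,d),z],R(BAY+rel-180)
E
python3 - <<'E'
from h import *
r,z=.175,.016
for a in(86.8,60,40,20,0,-5): print(a,np.round(tool(a,r,.018),3),inverse_kinematics(*pose(a,r,.018,z)))
gripper_to(0.0,30)
p,o=pose(86.8,r,.055,.24); servo_line(p,o,vel=.25); st("above")
p[2]=z; print(servo_line(p,vel=.2,force_limit=8)); st("down")
p,_=pose(86.8,r,.012,z); print(servo_line(p,vel=.05,force_limit=2.5)); st("contact")
x=current_eef_pos()[:2]-PIN; f=np.radians(BAY+86.8); print("d",x@[-np.sin(f),np.cos(f)],"r",x@[np.cos(f),np.sin(f)])
for n in("scene","top"): cv2.imwrite(f"pics/{n}7.png",capture(n)[:,:,::-1])
E
python3 -c "
import cv2
b=cv2.imread('pics/scene7.png')
cv2.imwrite('pics/v8.png',cv2.resize(b[80:280,180:420],(720,600)))"
```

```text
86.8 [ 0.454 -0.143] [-4.43648711e-01  5.73482365e-01  2.08393732e+00 -4.44089210e-16
  4.84172974e-01 -5.29169845e-01]
60 [ 0.458 -0.061] [-2.76475172e-01  5.62631979e-01  2.11781848e+00 -4.44089210e-16
  4.61142199e-01  1.05751935e-01]
40 [ 0.485 -0.007] [-1.49827797e-01  5.80313559e-01  2.06307766e+00 -4.44089210e-16
  4.98201434e-01  5.81465159e-01]
20 [0.529 0.036] [-5.68954492e-02  6.18062076e-01  1.95279946e+00 -4.44089210e-16
  5.70731117e-01  1.02346336e+00]
0 [0.585 0.061] [-8.86970838e-03  6.71145270e-01  1.80732038e+00 -4.44089210e-16
  6.63127002e-01  1.42055495e+00]
-5 [0.6   0.064] [-3.55243702e-03  6.86065848e-01  1.76779131e+00 -4.44089210e-16
  6.87735494e-01  1.51313868e+00]
above 26.53 [ 0.4579 -0.1805  0.2401] 0.0001 [-0.3 -0.5  0.9]
False
down 27.8 [ 0.4577 -0.18    0.0166] -0.0004 [-0.1  0.7  0.5]
False
contact 28.81 [ 0.4538 -0.1371  0.016 ] 0.0002 [-0.1 -0.8 -0.5]
d 0.012171061293690206 r 0.174911390357414
```

View pics/v8.png

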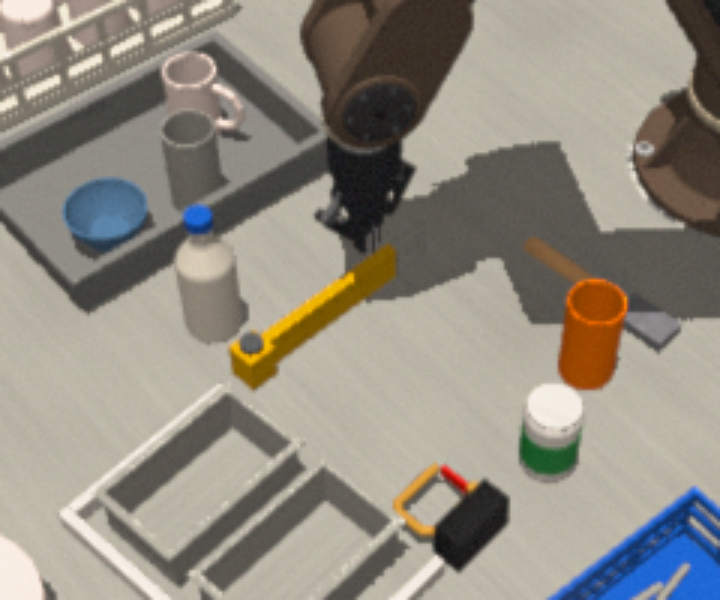

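The fingers are right behind the bar near its free end, with no jolt. Sweeping to about 22° open.

```bash
python3 - <<'E'
from h import *
r,z=.175,.016
F=[]
for a in np.arange(82,20,-5):
    servo_line(*pose(a,r,.014,z),vel=.12); F.append(np.round(np.linalg.norm(current_wrist_force()),1))
print(F); st()
for n in("scene","top"): cv2.imwrite(f"pics/{n}8.png",capture(n)[:,:,::-1])
E
python3 -c "
import cv2
b=cv2.imread('pics/scene8.png')
cv2.imwrite('pics/v9.png',cv2.resize(b[140:280,230:410],(720,560)))"
```

```text
[np.float64(1.1), np.float64(0.5), np.float64(1.2), np.float64(1.6), np.float64(0.7), np.float64(0.7), np.float64(1.1), np.float64(0.9), np.float64(0.5), np.float64(0.3), np.float64(0.9), np.float64(0.4), np.float64(0.9)]
 32.47 [0.5265 0.034  0.0159] 0.0002 [-0.2 -0.5  0.7]
```

View pics/v9.png

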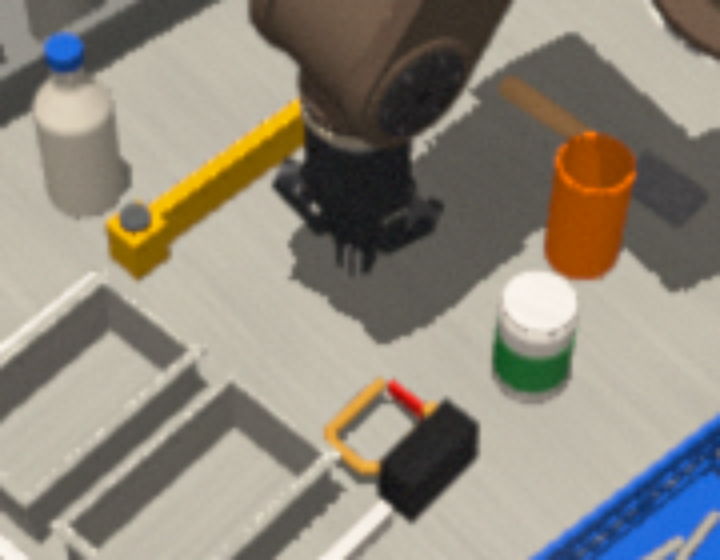

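```bash
python3 - <<'E'
from h import *
q=proj("scene",current_eef_pos()); print(q,(q-[230,140])*4)
for z in(.03,.06): print(z,(proj("scene",np.r_[current_eef_pos()[:2],z])-[230,140])*4)
b=cv2.imread("pics/scene7.png"); 
cv2.imwrite("pics/v10.png",cv2.hconcat([cv2.resize(b[130:190,270:330],(400,400),interpolation=cv2.INTER_CUBIC),cv2.resize(cv2.imread("pics/scene8.png")[130:190,270:330],(400,400),interpolation=cv2.INTER_CUBIC)]))
print("tcp at pic7",(proj("scene",(.4538,-.1371,.016))-[270,130])*6.67)
print("bar top edge pts at 86.8", [(proj("scene",np.r_[PIN+x*np.array([np.cos(np.radians(184.9)),np.sin(np.radians(184.9))]),.045])-[270,130])*6.67 for x in(.175,.2,.245)])
E
```

```text
[318.17082843 213.2823127 ] [352.68331373 293.12925079]
0.03 [352.89973099 282.24223752]
0.06 [353.37047841 258.56097805]
tcp at pic7 [211.34589616 264.17648119]
bar top edge pts at 86.8 [array([227.9615723 , 238.23833341]), array([264.79503843, 211.53364928]), array([329.82092455, 164.38913827])]
```

View pics/v10.png

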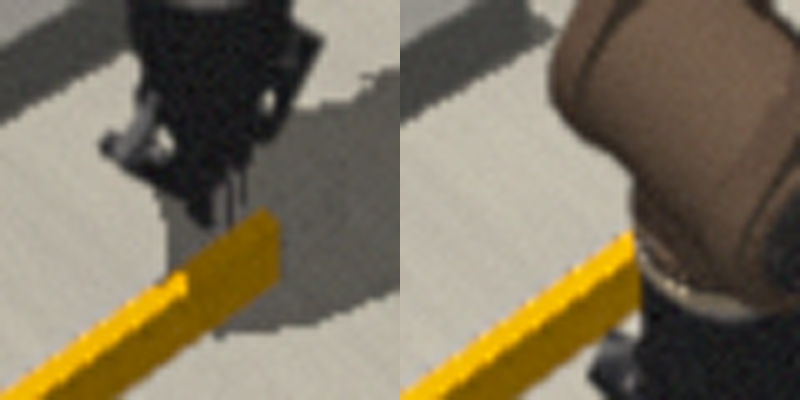

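View pics/top8.png

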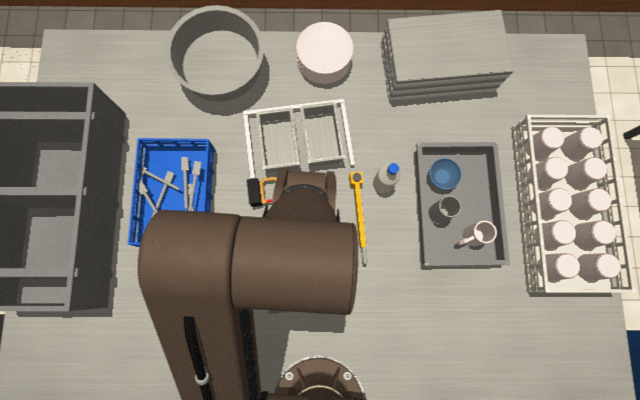

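The fingertips sit about 27–30 mm above the reported TCP: seen at zoomed row 272 against a projected 293, and they passed over the 45 mm bar without contact. That also explains the first missed grasp. The bar hasn't moved. I'll go back and feel for the counter to get the true tip height.

```bash
python3 - <<'E'
from h import *
r=.175
p=current_eef_pos().copy(); p[2]=.08; servo_line(p,vel=.2)
p,o=pose(86.8,r,.055,.08); servo_line(p,o,vel=.3); st("back")
p[2]=-.005; print(servo_line(p,vel=.12,force_limit=6)); st("d1")
p[2]=-.032
try: print(servo_line(p,vel=.03,force_limit=4))
except Unreachable as e: print("unr",e)
st("d2")
E
```

```text
back 34.45 [ 0.4572 -0.1794  0.0796] -0.0001 [ 0.6  0.7 -0. ]
False
d1 35.31 [ 0.4576 -0.1798 -0.0046] -0.0001 [-0.3 -0.4 -0.3]
False
d2 36.36 [ 0.4574 -0.1798 -0.0319] 0.0002 [-0.5 -0.   0.2]
```

```bash
python3 - <<'E'
from h import *
b=capture("scene"); cv2.imwrite("pics/scene9.png",b[:,:,::-1])
cv2.imwrite("pics/v11.png",cv2.resize(b[100:200,240:360,::-1],(720,600),interpolation=cv2.INTER_CUBIC))
e=current_eef_pos()
for z in(-.032,0,.01,.03): print(z,(proj("scene",np.r_[e[:2],z])-[240,100])*6)
E
```

```text
-0.032 [319.45374987 432.6194791 ]
0 [317.79676203 395.20856885]
0.01 [317.26834044 383.27804517]
0.03 [316.19587275 359.06423298]
```

View pics/v11.png

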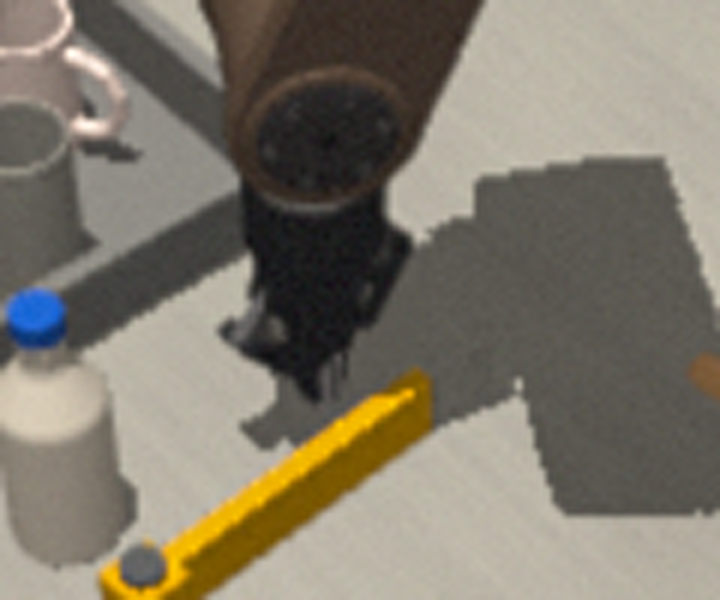

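The tips now show at zoomed row ~397, z≈0–3 mm, so the offset is about 32 mm. I'll sweep at TCP z = −0.022, tips about 10 mm up, and check that the bar really follows.

```bash
python3 - <<'E'
from h import *
r,z=.158,-.022
F=[]
servo_line(*pose(86.8,r,.03,z),vel=.08)
for a in np.arange(85,24,-5):
    servo_line(*pose(a,r,.016,z),vel=.12); F.append(np.round(current_wrist_force(),1))
    if np.linalg.norm(F[-1])>20: break
print(np.array(F)); st()
for n in("scene","top"): cv2.imwrite(f"pics/{n}10.png",capture(n)[:,:,::-1])
E
python3 -c "
import cv2
b=cv2.imread('pics/scene10.png');a=cv2.imread('pics/top10.png')
cv2.imwrite('pics/v12.png',cv2.hconcat([cv2.resize(b[150:270,250:370],(400,400)),cv2.resize(a[150:270,240:380],(400,343)).copy() if 0 else cv2.resize(a[155:275,250:370],(400,400))]))"
```

```text
[[ 0.1  0.  -0.4]
 [-0.2 -0.2 -0.6]
 [ 0.5 -0.1  0.1]
 [ 0.3  0.  -0.2]
 [-0.   0.5 -0.7]
 [ 0.5 -0.3 -0.1]
 [-0.8  0.2 -0.3]
 [ 0.1  0.2 -0.7]
 [-0.9 -0.5  0.3]
 [-0.6 -0.  -0.5]
 [-0.4 -0.   0.4]
 [ 0.1  0.1 -1. ]
 [ 0.5 -0.8 -0.2]]
 40.47 [ 0.5269  0.0133 -0.0221] -0.0001 [ 0.5 -0.8 -0.2]
```

View pics/v12.png

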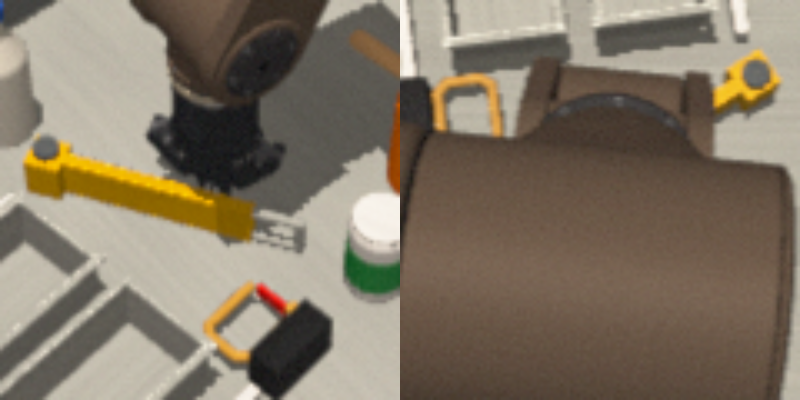

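The bar followed the push: yellow end at zoomed (252,205), eye at (303,235), hook ahead at (260,300). I'll measure its angle and then push in.

```bash
python3 - <<'E'
from h import *
for uv,z in [((250+243/3.333,150+204/3.333),.045),((250+304/3.333,150+222/3.333),.045)]:
    w=pz("scene",uv,z); v=w[:2]-PIN; print(np.round(w,4),np.linalg.norm(v),np.degrees(np.arctan2(v[1],v[0]))-BAY)
r,z=.158,-.022
F=[]
for a in list(range(21,6,-4))+[4,1,-1.5]:
    servo_line(*pose(a,r,.016,z),vel=.08); F.append(np.r_[a,np.round(current_wrist_force(),1)])
    if np.linalg.norm(F[-1][1:])>30: break
print(np.array(F)); st()
for n in("scene","top"): cv2.imwrite(f"pics/{n}11.png",capture(n)[:,:,::-1])
E
python3 -c "
import cv2
b=cv2.imread('pics/scene11.png');a=cv2.imread('pics/top11.png')
cv2.imwrite('pics/v13.png',cv2.hconcat([cv2.resize(b[180:280,260:360],(400,400),interpolation=2),cv2.resize(a[155:255,250:350],(400,400),interpolation=2)]))"
```

```text
[0.5241 0.0531 0.045 ] 0.19284928963872477 24.14759514899481
[0.4948 0.1031 0.045 ] 0.250786018226897 23.70347001340494
[[21.   0.1 -0.  -0.7]
 [17.   0.3  0.4  0.1]
 [13.  -1.4 -0.  -0.3]
 [ 9.  -2.  -1.9 -0.8]
 [ 4.  -2.7 -4.1 -0.3]
 [ 1.  -0.7 -0.2 -0.1]
 [-1.5 -0.2  0.   0.4]]
 42.56 [ 0.593   0.0451 -0.022 ] -0.0006 [-0.2  0.   0.4]
```

View pics/v13.png

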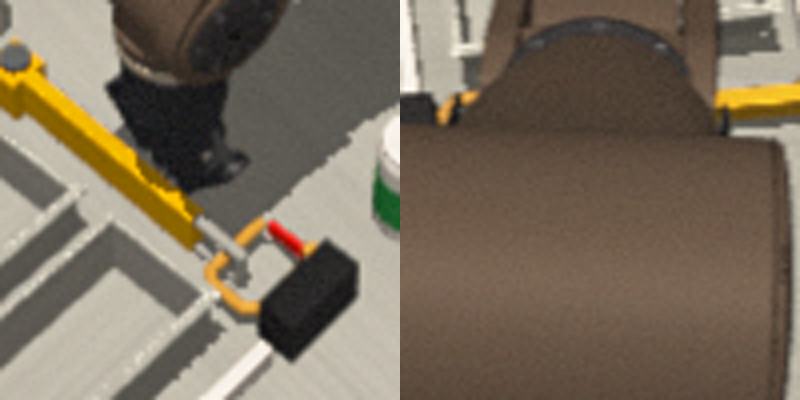

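The eye at (235,265) is inside the brass U, with the red gate at (285,238) shut behind it, and the push force has dropped to zero. I'll back off, clear the view and check.

```bash
python3 - <<'E'
from h import *
p,o=pose(-1.5,.158,.07,-.022); servo_line(p,vel=.12)
p[2]=.2; servo_line(p,vel=.25); st("up")
j=current_joint_positions().copy(); j[0]=1.0; movej(j); st("away")
for n in("scene","top"): cv2.imwrite(f"pics/{n}12.png",capture(n)[:,:,::-1])
E
python3 -c "
import cv2
b=cv2.imread('pics/scene12.png');a=cv2.imread('pics/top12.png')
A=lambda i:cv2.resize(i,(400,280),interpolation=2)
cv2.imwrite('pics/v14.png',cv2.vconcat([cv2.hconcat([A(b[190:260,290:390]),A(a[160:230,250:350])]),cv2.hconcat([A(b[70:190,150:321]),A(a[135:275,350:550])])]))"
```

```text
up 44.3 [0.5389 0.039  0.1989] -0.0 [-0.2  0.1 -0.3]
away 46.26 [0.235  0.4865 0.1989] 0.0002 [ 0.4 -0.3  0.3]
```

View pics/v14.png

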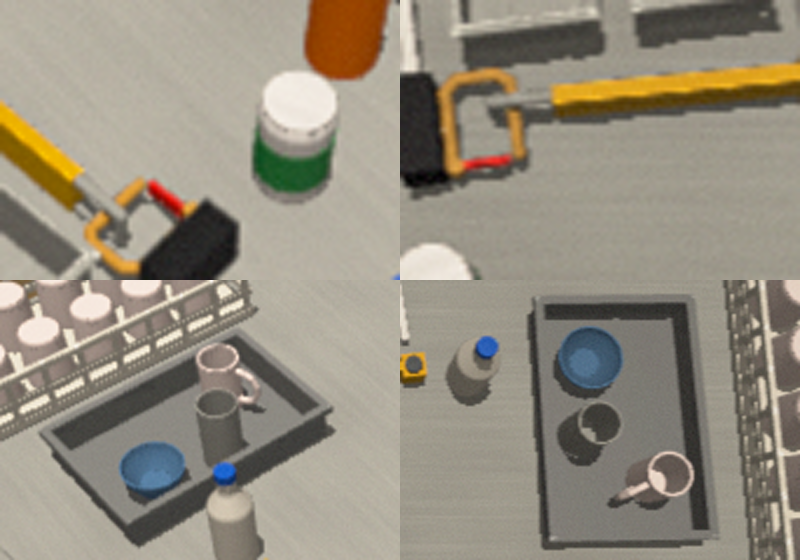

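```bash
python3 - <<'E'
from h import *
f=np.radians(BAY)
w=pz("top",(250+97/4,160+103/4),.045)[:2]-PIN; print("eye bay",w@[np.cos(f),np.sin(f)],w@[-np.sin(f),np.cos(f)])
w=pz("top",(250+487/4-100,160+161/4),.031)[:2]-PIN; print("gate bay",w@[np.cos(f),np.sin(f)],w@[-np.sin(f),np.cos(f)])
finish_job()
E
```

```text
eye bay 0.23552840330590744 -0.00802764819429572
gate bay 0.24859843176187607 0.030255994385785974
the job is handed in; nothing more can be done
```

The pan bay is locked and the job is handed in at about 46 s. The mug and beaker stand upright and released on the crate floor beside the bowl. The bar is shut, with its eye inside the hook behind the closed gate.

**Last checks**
- **Eye:** I measured it from the final top picture at bay x ≈ 0.236 and y ≈ −0.008. That is inside the limits, though x is only about 4 mm from its 0.232 lower edge. The reading is rough, probably low in x: at 0.236 the rod would nearly touch the hook's nose leg.
- **Gate:** it measured at y ≈ 0.030, so it is shut. Pushing took about 5 N, falling to zero when the eye passed the gate.
- **Arm:** it is clear of everything.
- **Things to leave alone:** the bowl, bottle, tin, pans and orange look-alike look unmoved in the pictures. I did not measure their positions again.

**What went wrong on the way**
- **Fingertips higher than stated:** in the pictures they sat about 30 mm above the reported TCP (the point meant to be the finger ends). The TCP went to −0.032 m with the jaws shut and never touched the counter.
- **Effect of that:** my first grasp of the mug slipped off its rim, with 42 N of vertical force at the wrist; the mug stayed standing. My first sweep of the bar passed over it without moving it. I lowered the tool and both then worked.

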